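# Lock out the conveyor, then clear the fallen can

## Robot

A 6-joint arm with a two-finger parallel gripper is mounted at the origin on the work surface. World frame = base frame: x ahead of the robot, y to its left, z up, the work surface at z = 0. Lengths are in m, angles in degrees, forces in N, time in s.
With the tool pointing down it reaches from about 0.275 to 0.75 m from the base axis. Payload 10.2 kg.
Tool frame: the origin (TCP) lies at the very end of the fingers, on their centre line; the grasp point (between the pads) lies 19 mm behind it; z points along the fingers, y is the line along which they close (so a half turn about z gives the same grasp; the last joint's range is limited). The gripper opens to 88 mm and grips with 3 to 60 N. Pads are 18 mm wide; open, the fingers measure 123 mm over their backs; the gripper's body (75 mm by 187 mm) begins 45 mm behind the grasp point.
Start: joints at [58.591, 17.928, 85.812, -0, 76.261, -12.8], TCP at [0.168, 0.498, 0.239] pointing down, gripper open.
Joint ranges: [-168.41, 168.41], [-55.51, 124.54], [10.69, 146.95], [-70.63, 250.63], [1, 178], [-165.06, 165.06]. Speed limits (degrees/s): [136.94, 136.94, 172.46, 180, 180, 180].

## Interface

Orientations are given as [roll, pitch, yaw] about the fixed x, y, z axes, in that order (R = Rz(yaw) Ry(pitch) Rx(roll)).
In Python, from plant import status, grab_frame, ctrl gives the robot as it stands.
- The arm moves only by the tool send_rows, never from a script. Its argument "moves" is a list of rows, each an object of numbers: "dx", "dy", "dz": the shift along the tool's x, y, z in m; "roll": the turn about the tool's z in degrees; "fingers": the finger opening in m, from 0 to 0.0881. A call has 1 to 20 rows; each row shifts and turns the commanded pose from where the row before left it, along the tool's axes as they then stand; what a row does not reach is not made up. A row lasts 1/12 s, in which the tool goes at most 41.7 mm and 7.16 degrees, less where a joint would pass 70% of its speed; a pose out of reach is approached as far as the arm can. A call is refused whole if a number of a shift passes 0.0417 or a number of a turn 7.16, either way. A call with a gripper value outside its range is refused whole. The fingers move at their own pace and stop on an object; the grip force is fixed at half the most. Time passes only in rows, so rows that do not move let the fingers close. It gives the time, the measured TCP pose, the force, the opening and the grip force at its end, in the units of the state.
- status.get_obs(): the state, without advancing time (a new reading comes with each control period).
- grab_frame(name): name is "scene" or "top" or "wrist"; returns a dict with "color" (384x512x3 uint8, red, green, blue), "vertical_fov" (degrees; the focal length in pixels is half the picture's height over the tangent of half this angle, whatever the lens; pixels are square), "cx", "cy" (the principal point, pixels), "xyz" and "rotation" of the camera in the world; the wrist camera has in their place "tool_from_camera" (4x4, takes a point from camera to tool coordinates, whose origin is the TCP and whose axes are the flange's). Camera axes: x right, y down, z forward; pixel columns grow to the right and rows downward; lengths in m; the calibration is good to about 2 mm. The wrist camera is an equidistant fisheye: a pixel r from the principal point sees the ray r / f radians off the axis. A picture is of the moment at which its call begins: read the wrist's pose just before it. There is no depth.
- ctrl.sign_off(): hands the job in; it is judged then, once.
The state is a dict: "t": time; "qpos": joint angles; "joint_velocities": joint speeds; "joint_torque": joint torques, N m; "position": TCP position; "eef_rot": TCP orientation; "wrist_force": force on the tool from outside, world axes, zero at the start; "ft_torque": the same for the moment, N m; "gripper_width": finger opening in m; "gripper_force": force on a finger pad.
Only numpy, scipy, OpenCV 4.12 (cv2) and the standard library are available. Lean on these libraries where they do the work, as an engineer would, in place of code of your own. Each camera call takes 0.05 s, during which the arm holds its last target. There are 200 camera calls.

## Task

Lock out the conveyor before you reach into it: pull the red isolator handle right out, straight up against its spring, turn it anticlockwise from the green mark to the end of its travel at the red mark, and let it drop fully home there, feeling your way and never wrenching it. Then lift the fallen can from between the guides and lay it in the blue bin without dropping it, and leave the two standing cans and the tape roll as they are.

Things in the scene. Friction and masses are not known exactly. Their poses are not given: they have to be found in the camera images.
- isolator: Rotary isolator lying face up, fixed to the bench: grey box 125 (x) x 95 (y) mm, yellow cover, its face 78 mm above the bench. Origin: on the handle's axis at bench level. +x points to the green RUN mark; the red LOCK mark is about 62 degrees anticlockwise of it. A pin under the handle, 24 mm off the axis, sits in a latch plate inside: a long slot at RUN, a close hole at LOCK.
- handle: Red handle, 80 g: round skirt 60 mm across, 12 mm thick, with a grip bar on top 58 mm long, 13 mm wide, 30 mm high (its top 42 mm above the skirt's underside). Origin: on the axis at the skirt's underside, 79 mm above the bench when down. x runs along the bar to the end with the white pointer, z is up. A spring pulls it down with 5 N at rest and 6.5 to 9 N when pulled right out.
- handle_grip (a point): On the handle's axis, at half the height of the grip bar: 15 mm above the skirt's top, 15 mm below the bar's top, 27 mm above the handle's origin. Axes as the handle's.
- handle_lift (a joint): How far the handle is pulled up, m; 0 = fully home. Unknown until felt, differing from start to start: the pin clears its slot at 5 to 16 mm, and the pull stop comes 1.8 mm beyond that (6.8 to 17.8 mm). Turn only while the pin is clear. The stop gives about 1 mm per 15 N, the end wall at LOCK 1 mm per 14 N, the sides of the slot hardly at all; more than about 15 N is wrenching.
- handle_turn (a joint): Angle of the handle, rad, anticlockwise from above; 0 = pointer on the isolator's +x. Starts at -0.12 to 0.12 with free play. The LOCK hole lies at 0.88 to 1.28; 0.05 past its middle an end wall stops the raised pin (10 N there = 0.24 N m; free turning 0.05). Let go within 0.05 of the hole's middle it drops in by itself; let go short of it, it rests on the plate, raised 5 mm or more.
- conveyor: Bench-top belt conveyor, fixed, along its own y axis, 1.10 m long. Green belt 112 mm wide, its top 85 mm above the bench. Two white side guides along it, 100 mm apart inside, tops 116 mm above the bench; steel brackets outside them reach 120 mm. The motor is on the far side. Origin: middle of the conveyor at bench level.
- can_center (a point): Centre of the fallen can: 54 mm diameter, 82 mm long, red label with a cream band, about 200 g, lying on the belt, its axis across it. This point's x axis runs along the can's axis. The can may roll along the belt if nudged.
- can_a_center (a point): Centre of a standing can with a green label on the belt, 54 mm diameter, 82 mm high. Bystander.
- can_b_center (a point): Centre of a standing can with a blue label on the belt, 54 mm diameter, 82 mm high. Bystander.
- tape_roll: Roll of brown packing tape lying on the bench, 100 mm across, 48 mm high. Origin: centre of its underside. Bystander.
- bin: Shallow open blue bin, fixed, 150 (its x) x 240 (its y) x 62 mm high, walls 4 mm. Origin: centre of its underside. z up; the inner floor is 4 mm above the bench.

How it is judged:
By the outcome, as a careful person would: the job done as asked, in the order asked, and still so for the second after the job is handed in, with the robot touching nothing.
It also fails if it takes over 72 s, if anything falls off the work surface, if the arm or the gripper's body presses on something with over 40 N, if the wrist force passes 120 N, or if a joint passes its speed limit or range.

## Working session

There is one attempt and no reset: what is moved stays moved. The work goes in short steps, Python scripts to look and compute and a tool call to move; the robot and the scene stay as the last step left them, time stands still between calls to the robot, and variables do not carry over. Pictures are saved under pics/ and viewed, at most 10 in all, crops included, and the job is handed in when it is done.

Besides the shell and the picture viewer there is one more tool, called after "Call:" by a JSON object that holds its "name" and its "arguments". send_rows: Moves the arm, as the interface text tells. Its arguments: {"type":"object","properties":{"moves":{"type":"array"}},"required":["moves"]}

```bash
mkdir -p pics; ls; cat > h.py <<'E'
import numpy as np, cv2
from plant import status, grab_frame, ctrl
from scipy.spatial.transform import Rotation as R
def save(name, fn):
    f=grab_frame(name); cv2.imwrite('pics/'+fn, f['color'][:,:,::-1]); 
    g={k:v for k,v in f.items() if k!='color'}; np.save('pics/'+fn+'.npy', g, allow_pickle=True); return f
def ray(f,u,v):
    F=192/np.tan(np.radians(f['vertical_fov'])/2)
    d=np.array([(u-f['cx'])/F,(v-f['cy'])/F,1.]); Rm=np.array(f['rotation']); 
    if Rm.shape!=(3,3): print('rot',Rm)
    return np.array(f['xyz']),Rm@d
def at(f,u,v,z):
    o,d=ray(f,u,v); return o+d*(z-o[2])/d[2]
E
python3 - <<'E'
from h import *
print(status.get_obs())
for n in('top','scene','wrist'):
    f=save(n,n+'0.png'); print(n,{k:v for k,v in f.items() if k!='color'})
a=cv2.imread('pics/top0.png');cv2.imwrite('pics/t0.png',cv2.resize(a,(800,600),interpolation=cv2.INTER_CUBIC))
E
```

```text
pics
{'t': 0.0, 'qpos': array([ 5.85894337e+01,  1.79596759e+01,  8.58536810e+01, -9.19012094e-04,
        7.62607159e+01, -1.28012593e+01]), 'joint_velocities': array([ 0.01912591, -0.02721487,  0.01430106, -0.06827145,  0.00055417,
        0.02808166]), 'joint_torque': array([ 1.59164534e-05, -4.02222884e+01, -2.52269769e+01,  6.94471551e-02,
        3.53747606e-02, -1.06020830e-04]), 'position': array([0.16743051, 0.49732711, 0.23816116]), 'eef_rot': array([-1.79927570e+02, -1.55420754e-02,  1.61390902e+02]), 'wrist_force': array([ 0.03433885, -0.69690929, -0.239067  ]), 'ft_torque': array([-0.00695199,  0.00504203, -0.01278554]), 'gripper_force': 0.0, 'gripper_width': 0.0884155497442393}
top {'vertical_fov': 47.12471193823202, 'cx': 257.4478668544762, 'cy': 196.3742243141914, 'xyz': array([ 0.35349239, -0.01954275,  1.39725271]), 'rotation': array([-172.73045454,    0.90224617,  -91.27743767])}
scene {'vertical_fov': 47.16799512696286, 'cx': 255.06863349487836, 'cy': 195.45246791293587, 'xyz': array([0.87616463, 0.55586294, 1.26565214]), 'rotation': array([-150.04950441,   -0.69468527,  147.18538909])}
wrist {'vertical_fov': 65.70646984690485, 'cx': 255.81291041019514, 'cy': 195.75077553744356, 'tool_from_camera': array([[ 2.37501611e-04, -9.54780731e-01, -2.97310779e-01,
         7.87975233e-02],
       [ 9.99999913e-01,  3.29049626e-04, -2.57873773e-04,
        -1.30617117e-03],
       [ 3.44042910e-04, -2.97310691e-01,  9.54780726e-01,
        -1.46365067e-01],
       [ 0.00000000e+00,  0.00000000e+00,  0.00000000e+00,
         1.00000000e+00]])}
```

View pics/t0.png

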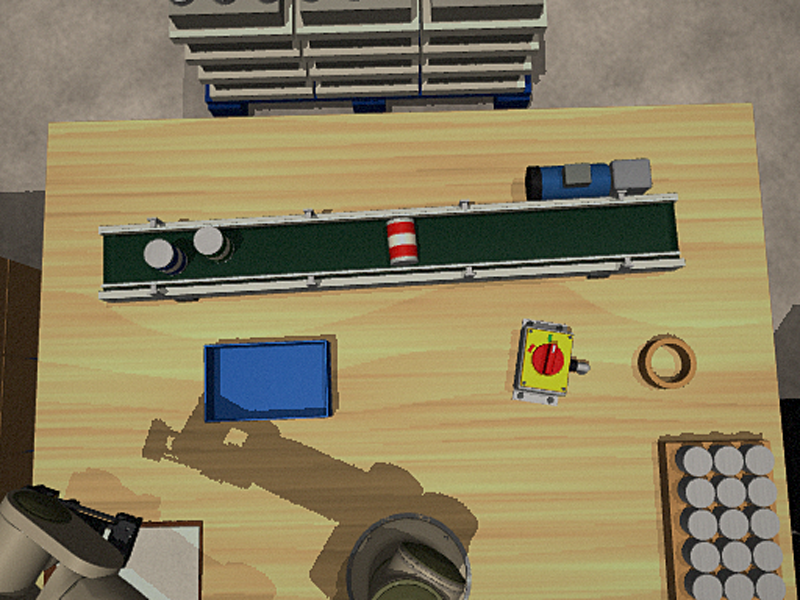

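View pics/scene0.png

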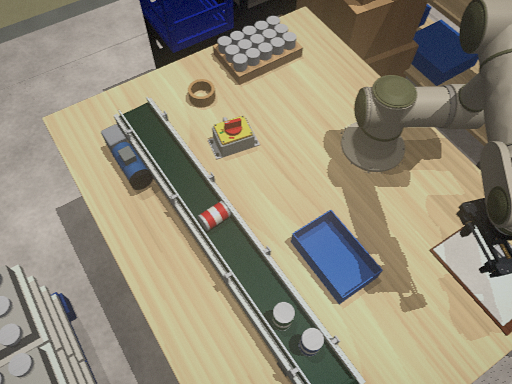

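Top view (800 px scale): handle at (547,359) with its pointer toward the top of the picture, green mark at (551,339), fallen can at (402,241), bin at (268,380), standing cans at (165,255) and (210,242), tape roll at (667,362). The scene view agrees. Now I'll turn these into positions.

```bash
cat > h.py <<'E'
import numpy as np, cv2
from plant import status, grab_frame, ctrl
from scipy.spatial.transform import Rotation as R
def save(name, fn):
    f=grab_frame(name); cv2.imwrite('pics/'+fn, f['color'][:,:,::-1])
    np.save('pics/'+fn+'.npy', f, allow_pickle=True); return f
def load(fn): return np.load('pics/'+fn+'.npy',allow_pickle=True).item()
def at(f,u,v,z,obs=None):
    F=192/np.tan(np.radians(f['vertical_fov'])/2)
    x,y=(u-f['cx'])/F,(v-f['cy'])/F
    if 'xyz' in f:
        o=np.array(f['xyz']); d=R.from_euler('xyz',f['rotation'],degrees=True).apply([x,y,1])
    else:
        r=np.hypot(x,y); s=np.sin(r)/max(r,1e-9); T=f['tool_from_camera']
        Rt=R.from_euler('xyz',obs['eef_rot'],degrees=True)
        o=Rt.apply(T[:3,3])+obs['position']; d=Rt.apply(T[:3,:3]@np.array([x*s,y*s,np.cos(r)]))
    return o+d*(z-o[2])/d[2]
def plan(x,y,z,yaw,obs=None):
    "shift in present tool axes and roll to reach a target (tool down)"
    o=obs or status.get_obs(); Rt=R.from_euler('xyz',o['eef_rot'],degrees=True)
    d=Rt.inv().apply(np.array([x,y,z])-o['position'])
    roll=-(yaw-o['eef_rot'][2]); roll=(roll+90)%180-90
    return d.round(4),round(roll,2)
def blobs(f,m,amin):
    n,l,s,c=cv2.connectedComponentsWithStats(m.astype(np.uint8))
    return [(s[i].tolist(),c[i].round(1).tolist(),cv2.minAreaRect(np.argwhere(l==i)[:,::-1].astype(np.float32))) for i in range(1,n) if s[i,4]>=amin]
E
python3 - <<'E'
from h import *
for n,z in(('top0.png',.1),('scene0.png',.1)):
    f=load(n); c=f['color'].astype(int); r,g,b=c[...,0],c[...,1],c[...,2]
    for nm,m in (('red',(r>130)&(g<70)&(b<70)),('yel',(r>150)&(g>140)&(b<70)),('blue',(b>110)&(r<70)&(b>g+40))):
        for s,ce,ra in blobs(f,m,15):
            print(n,nm,s,ce,[round(float(q),1) for q in (*ra[0],*ra[1],ra[2])],at(f,*ce,{'red':.1,'yel':.078,'blue':.004}[nm]).round(4))
f=load('top0.png')
S=.64
for nm,u,v,z in [('green',551,339,.079),('can',402,241,.112),('canA',208,239,.167),('canB',158,253,.167),('tape',667,362,.048),('binTL',205,346,.062),('binTR',328,340,.062),('binBL',206,421,.062),('binBR',331,415,.062),('gR',682,263,.116),('gL',102,294,.116),('guL',102,229,.116),('guR',676,197,.116)]:
    print(nm,at(f,u*S,v*S,z).round(4))
a=f['color'][:,:,::-1][190:270,310:390];b=f['color'][:,:,::-1][120:200,215:295]
cv2.imwrite('pics/c.png',np.hstack([cv2.resize(q,(400,400),interpolation=cv2.INTER_CUBIC) for q in(a,b)]))
E
```

```text
Traceback (most recent call last):
KeyError: 'color'
```

```bash
sed -i "s/^def load.*/def load(fn):\n    f=np.load('pics\/'+fn+'.npy',allow_pickle=True).item(); f['color']=cv2.imread('pics\/'+fn)[:,:,::-1]; return f/" h.py
python3 - <<'E'
from h import *
for n,z in(('top0.png',.1),('scene0.png',.1)):
    f=load(n); c=f['color'].astype(int); r,g,b=c[...,0],c[...,1],c[...,2]
    for nm,m in (('red',(r>130)&(g<70)&(b<70)),('yel',(r>150)&(g>140)&(b<70)),('blue',(b>110)&(r<70)&(b>g+40))):
        for s,ce,ra in blobs(f,m,15):
            print(n,nm,s,ce,[round(float(q),1) for q in (*ra[0],*ra[1],ra[2])],at(f,*ce,{'red':.1,'yel':.078,'blue':.004}[nm]).round(4))
f=load('top0.png')
S=.64
for nm,u,v,z in [('green',551,339,.079),('can',402,241,.112),('canA',208,239,.167),('canB',158,253,.167),('tape',667,362,.048),('binTL',205,346,.062),('binTR',328,340,.062),('binBL',206,421,.062),('binBR',331,415,.062),('gR',682,263,.116),('gL',102,294,.116),('guL',102,229,.116),('guR',676,197,.116)]:
    print(nm,at(f,u*S,v*S,z).round(4))
a=f['color'][:,:,::-1][190:270,310:390];b=f['color'][:,:,::-1][120:200,215:295]
cv2.imwrite('pics/c.png',np.hstack([cv2.resize(q,(400,400),interpolation=cv2.INTER_CUBIC) for q in(a,b)]))
E
```

```text
top0.png red [248, 142, 16, 9, 106] [255.4, 145.6] [255.4, 145.6, 7.1, 15.0, 81.3] [ 6.739e-01 -1.000e-04  1.000e-01]
top0.png red [250, 157, 15, 9, 104] [257.0, 160.3] [256.9, 160.3, 7.4, 15.0, 81.9] [ 0.6286 -0.0039  0.1   ]
top0.png red [341, 220, 10, 19, 115] [345.3, 228.5] [344.7, 228.3, 7.8, 18.4, 12.5] [ 0.4181 -0.2584  0.1   ]
top0.png red [349, 220, 12, 20, 145] [354.7, 230.8] [355.5, 229.9, 10.0, 19.2, 11.3] [ 0.4108 -0.2856  0.1   ]
top0.png yel [334, 211, 32, 40, 639] [349.4, 231.1] [349.6, 230.3, 28.9, 37.0, 7.4] [ 0.4112 -0.2743  0.078 ]
top0.png blue [347, 110, 11, 11, 86] [352.0, 115.4] [352.0, 115.0, 10.0, 10.0, 90.0] [ 0.7899 -0.3153  0.004 ]
top0.png blue [377, 110, 14, 10, 81] [383.9, 114.4] [383.5, 114.5, 9.0, 13.0, 90.0] [ 0.7905 -0.4189  0.004 ]
top0.png blue [131, 218, 79, 49, 2796] [175.0, 240.5] [170.0, 242.0, 48.0, 78.0, 90.0] [0.3975 0.262  0.004 ]
top0.png blue [153, 268, 18, 1, 18] [161.5, 268.0] [161.5, 268.0, 17.0, 0.0, 180.0] [0.3126 0.3044 0.004 ]
scene0.png red [201, 211, 9, 5, 18] [204.6, 212.5] [204.8, 212.6, 3.5, 7.6, 71.6] [ 0.6594 -0.0324  0.1 
[... 648 characters left out ...]
cene0.png blue [342, 238, 13, 18, 45] [348.0, 247.1] [347.5, 246.5, 20.1, 4.1, 50.2] [0.3258 0.2639 0.004 ]
scene0.png blue [354, 256, 19, 19, 86] [362.0, 266.1] [361.2, 266.7, 24.1, 10.0, 56.3] [0.3292 0.3357 0.004 ]
scene0.png blue [362, 274, 7, 9, 18] [364.8, 278.1] [364.7, 277.7, 7.5, 5.3, 76.0] [0.3466 0.3697 0.004 ]
green [ 0.4531 -0.2858  0.079 ]
can [ 0.6444 -0.0053  0.112 ]
canA [0.6449 0.3498 0.167 ]
canB [0.6211 0.4415 0.167 ]
tape [ 0.4054 -0.5147  0.048 ]
binTL [0.4566 0.3843 0.062 ]
binTR [0.4627 0.1438 0.062 ]
binBL [0.312  0.3804 0.062 ]
binBR [0.3181 0.1393 0.062 ]
gR [ 0.5877 -0.531   0.116 ]
gL [0.5557 0.5655 0.116 ]
guL [0.6819 0.5697 0.116 ]
guR [ 0.7155 -0.529   0.116 ]
```

View pics/c.png

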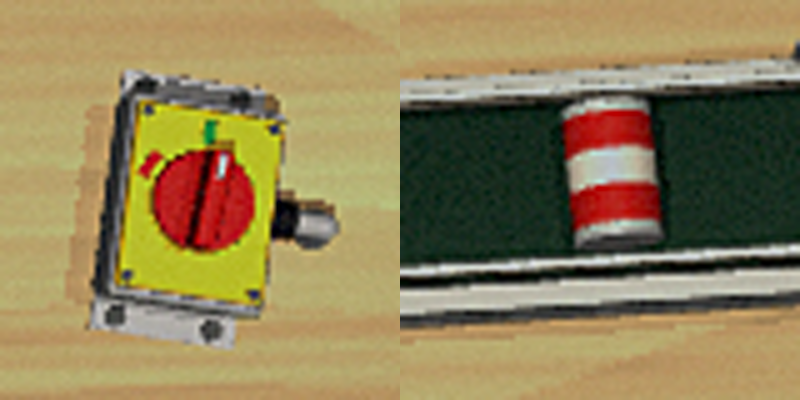

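The left crop shows the handle disc centred near (350.8, 229.8) in full-image pixels. The bar and its pointer are turned about 12° clockwise, and the LOCK mark is at upper left. The right crop shows the can lying across the belt. Next I'll move above the handle, translating first and then rolling.

```bash
python3 - <<'E'
from h import *
f=load('top0.png'); p=at(f,350.7,229.9,.091); print(p)
print(plan(p[0],p[1],.24,-12))
E
```

```text
[ 0.41409427 -0.27577607  0.091     ]
(array([-0.4805, -0.6541, -0.0012]), np.float64(-6.61))
```

Call:
{"name": "send_rows", "arguments": {"moves": [{"dx": -0.0172,"dy": -0.0234},{"dx": -0.0172,"dy": -0.0234},{"dx": -0.0172,"dy": -0.0234},{"dx": -0.0172,"dy": -0.0234},{"dx": -0.0172,"dy": -0.0234},{"dx": -0.0172,"dy": -0.0234},{"dx": -0.0172,"dy": -0.0234},{"dx": -0.0172,"dy": -0.0234},{"dx": -0.0172,"dy": -0.0234},{"dx": -0.0172,"dy": -0.0234},{"dx": -0.0172,"dy": -0.0234},{"dx": -0.0172,"dy": -0.0234},{"dx": -0.0172,"dy": -0.0234},{"dx": -0.0172,"dy": -0.0234},{"dx": -0.0172,"dy": -0.0234},{"dx": -0.0172,"dy": -0.0234},{"dx": -0.0172,"dy": -0.0234},{"dx": -0.0172,"dy": -0.0234},{"dx": -0.0172,"dy": -0.0234},{"dx": -0.0172,"dy": -0.0234}]}}

```text
invalid input
```

Call:
{"name": "send_rows", "arguments": {"moves": [{"dx": -0.0172,"dy": -0.0234},{"dx": -0.0172,"dy": -0.0234},{"dx": -0.0172,"dy": -0.0234},{"dx": -0.0172,"dy": -0.0234},{"dx": -0.0172,"dy": -0.0234},{"dx": -0.0172,"dy": -0.0234},{"dx": -0.0172,"dy": -0.0234},{"dx": -0.0172,"dy": -0.0234},{"roll": 7.1},{"roll": 7.1},{"roll": 7.1},{"roll": 7.1},{"roll": 7.1},{"roll": 7.1},{"roll": 7.1},{"roll": 7.1},{"roll": 7.1},{"roll": 7.1},{"roll": 7.1},{"roll": 7.1}]}}

```text
invalid input
```

Call:
{"name": "send_rows", "arguments": {"moves": [{"roll": 7.1},{"roll": 7.1},{"roll": 7.1},{"roll": 7.1},{"roll": 7.1},{"roll": 7.1},{"roll": 7.1},{"roll": 7.1},{"roll": 7.1},{"roll": 7.1},{"roll": 7.1},{"roll": 7.1},{"roll": 2.0}]}}

```text
invalid input
```

```bash
python3 - <<'E'
from h import *
o=status.get_obs(); print(o['qpos'].round(1),o['position'],o['eef_rot'],o['wrist_force'])
f=save('wrist','w1.png'); np.save('pics/w1o.npy',o,allow_pickle=True)
cv2.imwrite('pics/w1b.png',cv2.resize(f['color'][:,:,::-1],(768,576),interpolation=cv2.INTER_CUBIC))
E
```

```text
[ 58.6  18.   85.8   0.   76.3 -12.8] [0.16744857 0.4974066  0.23832352] [-1.79948751e+02 -1.23625019e-02  1.61391945e+02] [ 0.57123234 -0.44126122 -1.19705703]
```

View pics/w1b.png

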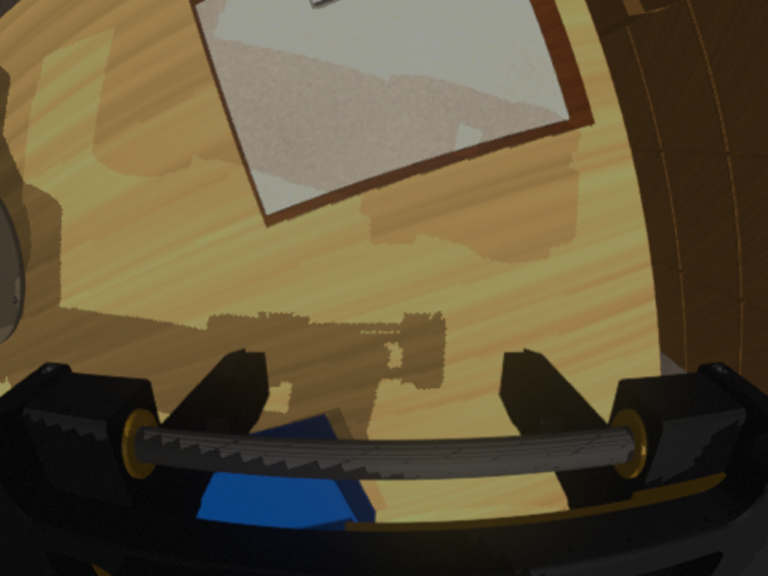

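The arm hasn't moved; this wrist picture shows the start area, with fingertips at about (250,360) and (515,360). The rows were refused, probably because every key is required, so I'll try one full row.

Call:
{"name": "send_rows", "arguments": {"moves": [{"dx": -0.0172,"dy": -0.0234,"dz": 0.0,"roll": 0.0,"fingers": 0.088}]}}

```text
t: 0.28
position: [0.1757, 0.4715, 0.2381]
eef_rot: [180.0, -0.0, 161.5]
wrist_force: [0.2, -0.1, 0.1]
gripper_width: 0.0882
gripper_force: 0.0
```

Call:
{"name": "send_rows", "arguments": {"moves": [{"dx": -0.0172,"dy": -0.0234,"dz": 0,"roll": 0,"fingers": 0.06},{"dx": -0.0172,"dy": -0.0234,"dz": 0,"roll": 0,"fingers": 0.06},{"dx": -0.0172,"dy": -0.0234,"dz": 0,"roll": 0,"fingers": 0.06},{"dx": -0.0172,"dy": -0.0234,"dz": 0,"roll": 0,"fingers": 0.06},{"dx": -0.0172,"dy": -0.0234,"dz": 0,"roll": 0,"fingers": 0.06},{"dx": -0.0172,"dy": -0.0234,"dz": 0,"roll": 0,"fingers": 0.06},{"dx": -0.0172,"dy": -0.0234,"dz": 0,"roll": 0,"fingers": 0.06},{"dx": -0.0172,"dy": -0.0234,"dz": 0,"roll": 0,"fingers": 0.06},{"dx": -0.0172,"dy": -0.0234,"dz": 0,"roll": 0,"fingers": 0.06},{"dx": -0.0172,"dy": -0.0234,"dz": 0,"roll": 0,"fingers": 0.06},{"dx": -0.0172,"dy": -0.0234,"dz": 0,"roll": 0,"fingers": 0.06},{"dx": -0.0172,"dy": -0.0234,"dz": 0,"roll": 0,"fingers": 0.06},{"dx": -0.0172,"dy": -0.0234,"dz": 0,"roll": 0,"fingers": 0.06},{"dx": -0.0172,"dy": -0.0234,"dz": 0,"roll": 0,"fingers": 0.06},{"dx": -0.0172,"dy": -0.0234,"dz": 0,"roll": 0,"fingers": 0.06},{"dx": -0.0172,"dy": -0.0234,"dz": 0,"roll": 0,"fingers": 0.06},{"dx": -0.0172,"dy": -0.0234,"dz": 0,"roll": 0,"fingers": 0.06},{"dx": -0.0172,"dy": -0.0234,"dz": 0,"roll": 0,"fingers": 0.06},{"dx": -0.0172,"dy": -0.0234,"dz": 0,"roll": 0,"fingers": 0.06},{"dx": -0.0172,"dy": -0.0234,"dz": 0,"roll": 0,"fingers": 0.06}]}}

```text
t: 1.95
position: [0.3531, -0.085, 0.2387]
eef_rot: [180.0, 0.0, 161.4]
wrist_force: [-0.3, 0.8, 0.9]
gripper_width: 0.06
gripper_force: 0.0
```

Call:
{"name": "send_rows", "arguments": {"moves": [{"dx": -0.0172,"dy": -0.0234,"dz": 0,"roll": 0,"fingers": 0.06},{"dx": -0.0172,"dy": -0.0234,"dz": 0,"roll": 0,"fingers": 0.06},{"dx": -0.0172,"dy": -0.0234,"dz": 0,"roll": 0,"fingers": 0.06},{"dx": -0.0172,"dy": -0.0234,"dz": 0,"roll": 0,"fingers": 0.06},{"dx": -0.0172,"dy": -0.0234,"dz": 0,"roll": 0,"fingers": 0.06},{"dx": -0.0172,"dy": -0.0234,"dz": 0,"roll": 0,"fingers": 0.06},{"dx": -0.0172,"dy": -0.0234,"dz": 0,"roll": 0,"fingers": 0.06},{"dx": 0,"dy": 0,"dz": 0,"roll": 7.1,"fingers": 0.06},{"dx": 0,"dy": 0,"dz": 0,"roll": 7.1,"fingers": 0.06},{"dx": 0,"dy": 0,"dz": 0,"roll": 7.1,"fingers": 0.06},{"dx": 0,"dy": 0,"dz": 0,"roll": 7.1,"fingers": 0.06},{"dx": 0,"dy": 0,"dz": 0,"roll": 7.1,"fingers": 0.06},{"dx": 0,"dy": 0,"dz": 0,"roll": 7.1,"fingers": 0.06},{"dx": 0,"dy": 0,"dz": 0,"roll": 7.1,"fingers": 0.06},{"dx": 0,"dy": 0,"dz": 0,"roll": 7.1,"fingers": 0.06},{"dx": 0,"dy": 0,"dz": 0,"roll": 7.1,"fingers": 0.06},{"dx": 0,"dy": 0,"dz": 0,"roll": 7.1,"fingers": 0.06},{"dx": 0,"dy": 0,"dz": 0,"roll": 7.1,"fingers": 0.06},{"dx": 0,"dy": 0,"dz": 0,"roll": 7.1,"fingers": 0.06},{"dx": 0,"dy": 0,"dz": 0,"roll": 7.1,"fingers": 0.06}]}}

```text
t: 3.62
position: [0.4148, -0.277, 0.2386]
eef_rot: [-180.0, -0.0, 68.7]
wrist_force: [-0.6, 0.3, 0.7]
gripper_width: 0.0603
gripper_force: 0.0
```

Call:
{"name": "send_rows", "arguments": {"moves": [{"dx": 0,"dy": 0,"dz": 0,"roll": 7.1,"fingers": 0.06},{"dx": 0,"dy": 0,"dz": 0,"roll": 7.1,"fingers": 0.06},{"dx": 0,"dy": 0,"dz": 0,"roll": 7.1,"fingers": 0.06},{"dx": 0,"dy": 0,"dz": 0,"roll": 7.1,"fingers": 0.06},{"dx": 0,"dy": 0,"dz": 0,"roll": 7.1,"fingers": 0.06},{"dx": 0,"dy": 0,"dz": 0,"roll": 7.1,"fingers": 0.06},{"dx": 0,"dy": 0,"dz": 0,"roll": 7.1,"fingers": 0.06},{"dx": 0,"dy": 0,"dz": 0,"roll": 7.1,"fingers": 0.06},{"dx": 0,"dy": 0,"dz": 0,"roll": 7.1,"fingers": 0.06},{"dx": 0,"dy": 0,"dz": 0,"roll": 7.1,"fingers": 0.06},{"dx": 0,"dy": 0,"dz": 0,"roll": 7.1,"fingers": 0.06},{"dx": 0,"dy": 0,"dz": 0,"roll": 2.6,"fingers": 0.06},{"dx": 0,"dy": 0,"dz": 0,"roll": 0,"fingers": 0.06}]}}

```text
t: 4.7
position: [0.4148, -0.2771, 0.2386]
eef_rot: [-180.0, 0.0, -11.7]
wrist_force: [0.0, -0.2, 0.7]
gripper_width: 0.0598
gripper_force: 0.0
```

```bash
python3 - <<'E'
from h import *
o=status.get_obs(); print(o['qpos'].round(1),o['position'],o['eef_rot'],o['wrist_force'])
f=save('wrist','w2.png'); np.save('pics/w2o.npy',o,allow_pickle=True)
cv2.imwrite('pics/w2b.png',cv2.resize(f['color'][:,:,::-1],(768,576),interpolation=cv2.INTER_CUBIC))
E
```

```text
[-47.2  14.6  90.2  -0.   75.2  54.5] [ 0.41482387 -0.27705421  0.23859417] [-1.79990898e+02  1.44609977e-02 -1.17046287e+01] [ 0.04789604 -0.18275103  0.68623715]
```

View pics/w2b.png

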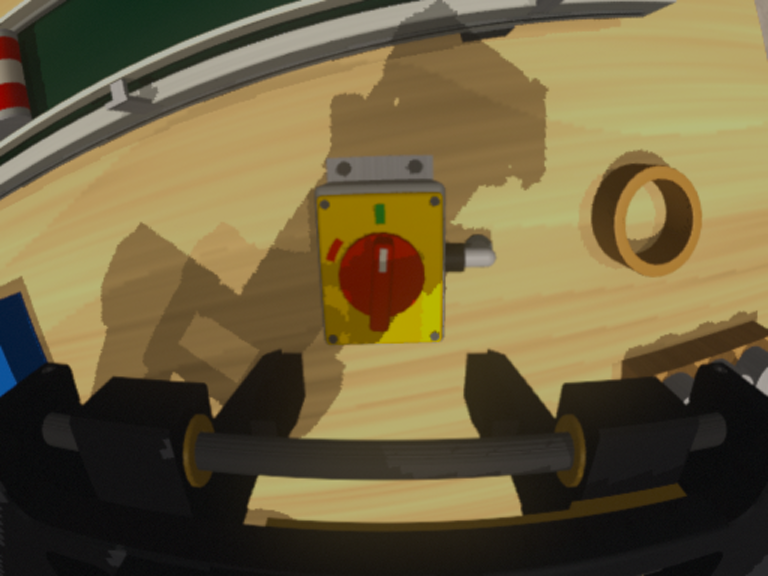

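The wrist picture (1.5x scale) shows the handle disc centred at about (382,275). The white pointer is at (383,260), the bar is nearly vertical in the image, and the green mark is at (379,214). Cover screws are at (324,204), (435,201), (434,336) and (333,338).

```bash
python3 - <<'E'
from h import *
f=load('w2.png'); o=np.load('pics/w2o.npy',allow_pickle=True).item()
P=lambda u,v,z: at(f,(u+.5)/1.5-.5,(v+.5)/1.5-.5,z,o).round(4)
for n,u,v,z in [('skirtL',339,277,.091),('skirtR',425,275,.091),('skirtT',381,233,.091),('green',379,214,.079),('redmk',334,250,.079),('ptr',383,260,.121),('s1',324,204,.079),('s2',435,201,.079),('s3',434,336,.079),('s4',333,338,.079)]: print(n,P(u,v,z))
c=f['color'].astype(int); r,g,b=c[...,0],c[...,1],c[...,2]
m=(r>60)&(g<r*.3)&(b<r*.3); m[:,:150]=0
for s,ce,ra in blobs(f,m,15): print(s,ce)
# disc outline: rows of skirt extremes
for v in (170,175,180,185,190):
    x=np.flatnonzero(m[v,215:300])+215; print(v,x.min(),x.max(),at(f,x.min()-.5,v,.091,o)[:2].round(4),at(f,x.max()+.5,v,.091,o)[:2].round(4))
# white pointer
w=(c.min(2)>110); w[:150]=0;w[200:]=0;w[:,:240]=0;w[:,275:]=0
ys,xs=np.nonzero(w);print(len(xs)); 
for v in np.unique(ys): print(v,xs[ys==v].min(),xs[ys==v].max())
# brightness columns over bar
for v in (178,184,190,196,204,210): print(v,r[v,244:266].tolist())
E
```

```text
skirtL [ 0.4165 -0.2471  0.091 ]
skirtR [ 0.406  -0.3051  0.091 ]
skirtT [ 0.4404 -0.2815  0.091 ]
green [ 0.4518 -0.2824  0.079 ]
redmk [ 0.4335 -0.2463  0.079 ]
ptr [ 0.4288 -0.2805  0.121 ]
s1 [ 0.4666 -0.2468  0.079 ]
s2 [ 0.4531 -0.322   0.079 ]
s3 [ 0.355 -0.304  0.079]
s4 [ 0.3686 -0.2298  0.079 ]
[227, 156, 55, 61, 2123] [252.6, 182.7]
[218, 160, 10, 14, 62] [222.3, 166.2]
170 219 278 [ 0.4329 -0.2433] [ 0.4205 -0.3029]
175 228 279 [ 0.4259 -0.2511] [ 0.4152 -0.3029]
180 227 280 [ 0.421  -0.2489] [ 0.4098 -0.303 ]
185 227 280 [ 0.4158 -0.2477] [ 0.4046 -0.302 ]
190 228 277 [ 0.4104 -0.2475] [ 0.4   -0.298]
0
178 [100, 100, 100, 95, 91, 92, 97, 99, 102, 107, 110, 110, 109, 104, 100, 97, 91, 87, 94, 98, 100, 100]
184 [99, 99, 99, 92, 91, 94, 97, 100, 100, 100, 100, 100, 99, 99, 98, 95, 91, 88, 96, 99, 100, 99]
190 [99, 99, 98, 91, 90, 95, 98, 99, 99, 100, 100, 100, 99, 100, 97, 93, 89, 93, 99, 100, 99, 100]
196 [99, 99, 95, 91, 92, 97, 99, 99, 99, 100, 100, 99, 99, 99, 96, 92, 88, 94, 99, 100, 100, 100]
204 [98, 98, 92, 92, 94, 98, 100, 100, 100, 100, 99, 100, 99, 97, 94, 89, 91, 97, 100, 100, 100, 100]
210 [110, 107, 97, 93, 96, 98, 100, 100, 99, 99, 100, 99, 99, 97, 93, 89, 96, 100, 105, 117, 134, 170]
```

```bash
python3 - <<'E'
from h import *
f=load('w2.png'); o=np.load('pics/w2o.npy',allow_pickle=True).item()
a=at(f,254.9,170,.121,o);b=at(f,253.4,198,.121,o);print(a,b,np.degrees(np.arctan2(*(a-b)[[1,0]])))
a=at(f,383/1.5,259/1.5,.121,o);c=np.array([.411,-.2758,0]);print(a,np.degrees(np.arctan2(*(a-c)[[1,0]])))
print(plan(.411,-.2758,.125,-12), plan(.411,-.2758,.095,-12))
E
```

```text
[ 0.43169729 -0.28089351  0.121     ] [ 0.40586331 -0.27409728  0.121     ] -14.73903031648515
[ 0.42918371 -0.28077401  0.121     ] -15.298564931245567
(array([-0.004 , -0.0004,  0.1136]), np.float64(0.46)) (array([-0.004 , -0.0004,  0.1436]), np.float64(0.46))
```

Call:
{"name": "send_rows", "arguments": {"moves": [{"dx": -0.004,"dy": 0,"dz": 0.02,"roll": 2.8,"fingers": 0.06},{"dx": 0,"dy": 0,"dz": 0.025,"roll": 0,"fingers": 0.06},{"dx": 0,"dy": 0,"dz": 0.025,"roll": 0,"fingers": 0.06},{"dx": 0,"dy": 0,"dz": 0.025,"roll": 0,"fingers": 0.06},{"dx": 0,"dy": 0,"dz": 0.02,"roll": 0,"fingers": 0.06},{"dx": 0,"dy": 0,"dz": 0.015,"roll": 0,"fingers": 0.06},{"dx": 0,"dy": 0,"dz": 0.008,"roll": 0,"fingers": 0.05},{"dx": 0,"dy": 0,"dz": 0.005,"roll": 0,"fingers": 0.04},{"dx": 0,"dy": 0,"dz": 0,"roll": 0,"fingers": 0.035},{"dx": 0,"dy": 0,"dz": 0,"roll": 0,"fingers": 0.03}]}}

```text
t: 5.58
position: [0.4112, -0.2765, 0.0963]
eef_rot: [180.0, -0.0, -14.4]
wrist_force: [0.2, -1.1, 0.6]
gripper_width: 0.0353
gripper_force: 0.0
```

```bash
python3 - <<'E'
from h import *
o=status.get_obs(); print(o['position'],o['eef_rot'],o['wrist_force'],o['ft_torque'])
f=save('wrist','w3.png')
cv2.imwrite('pics/w3b.png',cv2.resize(f['color'][120:300,130:380][:,:,::-1],(750,540),interpolation=cv2.INTER_CUBIC))
E
```

```text
[ 0.41123728 -0.27653797  0.09633758] [ 1.79969476e+02 -4.64102771e-02 -1.43766286e+01] [ 0.24935505 -1.11909978  0.56055155] [-0.01967144  0.11395725 -0.05115693]
```

View pics/w3b.png

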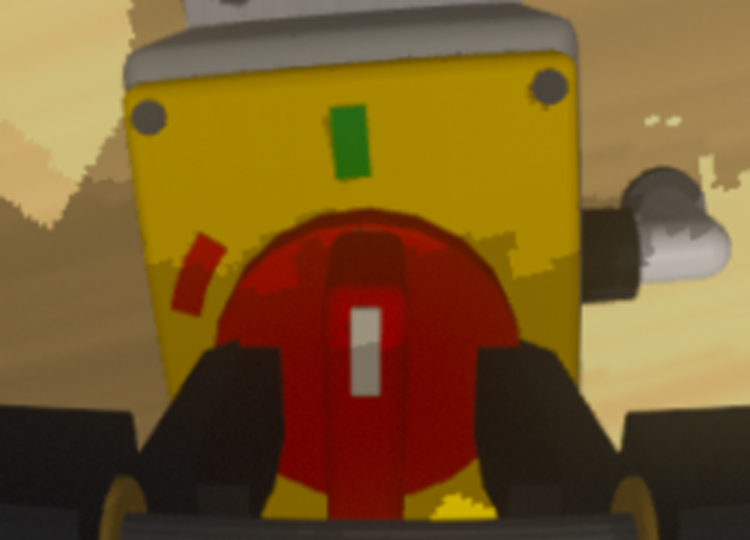

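The bar is parallel to the tool and its edges are at u=328 and 404. The inner finger edges are at 283 and 476, so the gripper sits about 2.4 mm toward tool +y. I'll shift by that much and close.

Call:
{"name": "send_rows", "arguments": {"moves": [{"dx": 0,"dy": -0.0024,"dz": 0.0015,"roll": 0,"fingers": 0.03},{"dx": 0,"dy": 0,"dz": 0,"roll": 0,"fingers": 0.02},{"dx": 0,"dy": 0,"dz": 0,"roll": 0,"fingers": 0.016},{"dx": 0,"dy": 0,"dz": 0,"roll": 0,"fingers": 0.014},{"dx": 0,"dy": 0,"dz": 0,"roll": 0,"fingers": 0.012},{"dx": 0,"dy": 0,"dz": 0,"roll": 0,"fingers": 0.0},{"dx": 0,"dy": 0,"dz": 0,"roll": 0,"fingers": 0.0}]}}

```text
t: 6.22
position: [0.4116, -0.2743, 0.0945]
eef_rot: [180.0, -0.0, -14.4]
wrist_force: [-1.6, -3.3, 1.4]
gripper_width: 0.0125
gripper_force: 30.0
```

```bash
cat >s.py <<'E'
from h import *
o=status.get_obs(); print(o['t'],o['position'].round(5),o['eef_rot'].round(2),o['wrist_force'].round(2),o['ft_torque'].round(3),o['gripper_force'],o['gripper_width'])
E
python3 s.py
```

```text
6.2167 [ 0.41161 -0.27434  0.09447] [ 1.7996e+02 -3.0000e-02 -1.4410e+01] [-1.59 -3.34  1.43] [-0.359  0.427 -0.013] 30.000140592455864 0.01246595679101206
```

Call:
{"name": "send_rows", "arguments": {"moves": [{"dx": 0,"dy": 0.0005,"dz": 0,"roll": 0,"fingers": 0.0},{"dx": 0,"dy": 0,"dz": -0.001,"roll": 0,"fingers": 0.0},{"dx": 0,"dy": 0,"dz": -0.001,"roll": 0,"fingers": 0.0},{"dx": 0,"dy": 0,"dz": 0,"roll": 0,"fingers": 0.0}]}}

```text
t: 6.55
position: [0.4115, -0.2743, 0.096]
eef_rot: [-180.0, -0.0, -14.4]
wrist_force: [2.5, -1.9, -5.5]
gripper_width: 0.0132
gripper_force: 30.0
```

Call:
{"name": "send_rows", "arguments": {"moves": [{"dx": 0,"dy": 0,"dz": -0.001,"roll": 0,"fingers": 0.0},{"dx": 0,"dy": 0,"dz": -0.001,"roll": 0,"fingers": 0.0},{"dx": 0,"dy": 0,"dz": 0,"roll": 0,"fingers": 0.0}]}}

```text
t: 6.8
position: [0.4115, -0.2743, 0.0982]
eef_rot: [-180.0, -0.0, -14.4]
wrist_force: [3.6, -1.3, -5.2]
gripper_width: 0.0125
gripper_force: 30.0
```

```bash
python3 s.py
```

```text
6.8 [ 0.41149 -0.27435  0.09822] [-179.99   -0.    -14.41] [ 3.64 -1.28 -5.22] [-0.282 -0.382 -0.072] 29.99883476179093 0.012531812354633637
```

Call:
{"name": "send_rows", "arguments": {"moves": [{"dx": 0.0002,"dy": 0,"dz": -0.001,"roll": 0,"fingers": 0.0},{"dx": 0,"dy": 0,"dz": -0.001,"roll": 0,"fingers": 0.0},{"dx": 0,"dy": 0,"dz": -0.0006,"roll": 0,"fingers": 0.0},{"dx": 0,"dy": 0,"dz": 0,"roll": 0,"fingers": 0.0}]}}

```text
t: 7.13
position: [0.4115, -0.2743, 0.1008]
eef_rot: [-180.0, 0.0, -14.4]
wrist_force: [1.8, -0.7, -5.8]
gripper_width: 0.0129
gripper_force: 30.0
```

Call:
{"name": "send_rows", "arguments": {"moves": [{"dx": 0,"dy": 0,"dz": -0.0007,"roll": 0,"fingers": 0.0},{"dx": 0,"dy": 0,"dz": 0,"roll": 0,"fingers": 0.0}]}}

```text
t: 7.3
position: [0.4115, -0.2744, 0.1015]
eef_rot: [-180.0, 0.0, -14.4]
wrist_force: [1.8, -0.9, -6.9]
gripper_width: 0.0129
gripper_force: 30.0
```

Call:
{"name": "send_rows", "arguments": {"moves": [{"dx": 0,"dy": 0,"dz": -0.0007,"roll": 0,"fingers": 0.0},{"dx": 0,"dy": 0,"dz": 0,"roll": 0,"fingers": 0.0}]}}

```text
t: 7.47
position: [0.4115, -0.2744, 0.1022]
eef_rot: [-180.0, 0.0, -14.4]
wrist_force: [1.6, -0.6, -7.2]
gripper_width: 0.0127
gripper_force: 30.0
```

Call:
{"name": "send_rows", "arguments": {"moves": [{"dx": 0,"dy": 0,"dz": -0.0007,"roll": 0,"fingers": 0.0},{"dx": 0,"dy": 0,"dz": 0,"roll": 0,"fingers": 0.0}]}}

```text
t: 7.63
position: [0.4115, -0.2744, 0.1029]
eef_rot: [-180.0, 0.0, -14.4]
wrist_force: [1.5, -1.6, -8.2]
gripper_width: 0.0127
gripper_force: 30.0
```

Call:
{"name": "send_rows", "arguments": {"moves": [{"dx": 0,"dy": 0,"dz": -0.0005,"roll": 0,"fingers": 0.0},{"dx": 0,"dy": 0,"dz": 0,"roll": 0,"fingers": 0.0}]}}

```text
t: 7.8
position: [0.4115, -0.2744, 0.1031]
eef_rot: [-180.0, 0.0, -14.4]
wrist_force: [2.2, -0.8, -10.9]
gripper_width: 0.0128
gripper_force: 30.0
```

Call:
{"name": "send_rows", "arguments": {"moves": [{"dx": 0,"dy": 0,"dz": -0.0003,"roll": 0,"fingers": 0.0},{"dx": 0,"dy": 0,"dz": 0,"roll": 0,"fingers": 0.0}]}}

```text
t: 7.97
position: [0.4115, -0.2743, 0.1033]
eef_rot: [-180.0, 0.0, -14.4]
wrist_force: [4.2, -1.7, -13.9]
gripper_width: 0.0126
gripper_force: 30.0
```

```bash
python3 s.py
```

```text
7.9667 [ 0.41149 -0.27434  0.1033 ] [-1.7998e+02  3.0000e-02 -1.4410e+01] [  4.24  -1.74 -13.92] [-0.289 -0.381 -0.033] 29.99739535152912 0.012593065953210414
```

Call:
{"name": "send_rows", "arguments": {"moves": [{"dx": 0,"dy": 0,"dz": 0.001,"roll": 0,"fingers": 0.0},{"dx": 0,"dy": 0,"dz": 0,"roll": -1,"fingers": 0.0},{"dx": 0,"dy": 0,"dz": 0,"roll": -1,"fingers": 0.0},{"dx": 0,"dy": 0,"dz": 0,"roll": -1,"fingers": 0.0},{"dx": 0,"dy": 0,"dz": 0,"roll": -1,"fingers": 0.0},{"dx": 0,"dy": 0,"dz": 0,"roll": 0,"fingers": 0.0}]}}

```text
t: 8.47
position: [0.4115, -0.2744, 0.1028]
eef_rot: [-180.0, 0.0, -10.3]
wrist_force: [-0.4, -0.2, -7.4]
gripper_width: 0.013
gripper_force: 30.0
```

```bash
python3 s.py
```

```text
8.4667 [ 0.41154 -0.27444  0.10279] [-1.800e+02  1.000e-02 -1.032e+01] [-0.4  -0.17 -7.37] [0.013 0.179 0.034] 29.998729988001287 0.012973161171832684
```

Call:
{"name": "send_rows", "arguments": {"moves": [{"dx": 0,"dy": 0,"dz": 0,"roll": -2,"fingers": 0.0},{"dx": 0,"dy": 0,"dz": 0,"roll": -2,"fingers": 0.0},{"dx": 0,"dy": 0,"dz": 0,"roll": -2,"fingers": 0.0},{"dx": 0,"dy": 0,"dz": 0,"roll": -2,"fingers": 0.0},{"dx": 0,"dy": 0,"dz": 0,"roll": 0,"fingers": 0.0}]}}

```text
t: 8.88
position: [0.4115, -0.2746, 0.1028]
eef_rot: [180.0, 0.0, -2.3]
wrist_force: [-0.4, -1.4, -7.0]
gripper_width: 0.0128
gripper_force: 30.0
```

```bash
python3 s.py
```

```text
8.8833 [ 0.41153 -0.27462  0.1028 ] [ 1.7998e+02  1.0000e-02 -2.3300e+00] [-0.37 -1.39 -6.97] [-0.148  0.219  0.02 ] 29.99891239218414 0.012783790919851594
```

Call:
{"name": "send_rows", "arguments": {"moves": [{"dx": 0,"dy": 0,"dz": 0,"roll": -3,"fingers": 0.0},{"dx": 0,"dy": 0,"dz": 0,"roll": -3,"fingers": 0.0},{"dx": 0,"dy": 0,"dz": 0,"roll": -3,"fingers": 0.0},{"dx": 0,"dy": 0,"dz": 0,"roll": -3,"fingers": 0.0},{"dx": 0,"dy": 0,"dz": 0,"roll": -3,"fingers": 0.0},{"dx": 0,"dy": 0,"dz": 0,"roll": 0,"fingers": 0.0}]}}

```text
t: 9.38
position: [0.4116, -0.2749, 0.1028]
eef_rot: [179.9, 0.0, 12.6]
wrist_force: [-1.7, -3.4, -7.0]
gripper_width: 0.0125
gripper_force: 30.0
```

```bash
python3 s.py
```

```text
9.3833 [ 0.41156 -0.27494  0.10285] [1.7995e+02 1.0000e-02 1.2640e+01] [-1.66 -3.36 -7.02] [-0.473  0.306  0.062] 29.997892775572836 0.012541085412359104
```

Call:
{"name": "send_rows", "arguments": {"moves": [{"dx": -0.0003,"dy": 0.0005,"dz": 0,"roll": 0,"fingers": 0.0},{"dx": 0,"dy": 0.0001,"dz": 0,"roll": -3,"fingers": 0.0},{"dx": 0,"dy": 0.0001,"dz": 0,"roll": -3,"fingers": 0.0},{"dx": 0,"dy": 0.0001,"dz": 0,"roll": -3,"fingers": 0.0},{"dx": 0,"dy": 0.0001,"dz": 0,"roll": -3,"fingers": 0.0},{"dx": 0,"dy": 0,"dz": 0,"roll": -3,"fingers": 0.0},{"dx": 0,"dy": 0,"dz": 0,"roll": 0,"fingers": 0.0}]}}

```text
t: 9.97
position: [0.4116, -0.2753, 0.1028]
eef_rot: [-180.0, -0.0, 27.6]
wrist_force: [0.3, 0.3, -7.5]
gripper_width: 0.0127
gripper_force: 30.0
```

```bash
python3 s.py
```

```text
9.9667 [ 0.41165 -0.27531  0.10276] [-1.7999e+02 -1.0000e-02  2.7590e+01] [ 0.32  0.27 -7.53] [-0.022  0.054  0.058] 29.99799279961735 0.012741956703535142
```

Call:
{"name": "send_rows", "arguments": {"moves": [{"dx": 0,"dy": 0,"dz": 0,"roll": -3,"fingers": 0.0},{"dx": 0,"dy": 0.0001,"dz": 0,"roll": -3,"fingers": 0.0},{"dx": 0,"dy": 0.0001,"dz": 0,"roll": -3,"fingers": 0.0},{"dx": 0,"dy": 0,"dz": 0,"roll": -1.5,"fingers": 0.0},{"dx": 0,"dy": 0,"dz": 0,"roll": 0,"fingers": 0.0}]}}

```text
t: 10.38
position: [0.4118, -0.2755, 0.1028]
eef_rot: [180.0, -0.0, 38.0]
wrist_force: [0.5, -0.3, -6.8]
gripper_width: 0.0122
gripper_force: 30.0
```

```bash
python3 s.py
```

```text
10.3833 [ 0.41179 -0.27551  0.10278] [ 1.7999e+02 -2.0000e-02  3.7980e+01] [ 0.51 -0.3  -6.81] [-0.083  0.006  0.074] 29.99866470694542 0.012195363645667517
```

Call:
{"name": "send_rows", "arguments": {"moves": [{"dx": 0,"dy": 0,"dz": 0,"roll": -1.5,"fingers": 0.0},{"dx": 0,"dy": 0,"dz": 0,"roll": -1,"fingers": 0.0},{"dx": 0,"dy": 0,"dz": 0,"roll": 0,"fingers": 0.0}]}}

```text
t: 10.63
position: [0.4118, -0.2755, 0.1028]
eef_rot: [180.0, -0.0, 40.5]
wrist_force: [1.2, 0.3, -5.7]
gripper_width: 0.0128
gripper_force: 30.0
```

```bash
python3 s.py
```

```text
10.6333 [ 0.4118  -0.27553  0.10276] [ 1.7999e+02 -1.0000e-02  4.0520e+01] [ 1.21  0.28 -5.71] [-0.061 -0.157 -0.03 ] 29.998577716760337 0.012835684933738007
```

Call:
{"name": "send_rows", "arguments": {"moves": [{"dx": 0,"dy": 0,"dz": 0,"roll": -1.5,"fingers": 0.0},{"dx": 0,"dy": 0,"dz": 0,"roll": 0,"fingers": 0.0}]}}

```text
t: 10.8
position: [0.4118, -0.2756, 0.1028]
eef_rot: [180.0, -0.0, 42.0]
wrist_force: [1.3, -0.3, -6.1]
gripper_width: 0.0126
gripper_force: 30.0
```

```bash
python3 s.py
```

```text
10.8 [ 0.41183 -0.27556  0.10279] [ 1.7998e+02 -1.0000e-02  4.2050e+01] [ 1.33 -0.27 -6.05] [-0.052 -0.171  0.026] 29.998605684377253 0.012559557468593961
```

Call:
{"name": "send_rows", "arguments": {"moves": [{"dx": 0,"dy": 0,"dz": 0,"roll": -1.5,"fingers": 0.0},{"dx": 0,"dy": 0,"dz": 0,"roll": 0,"fingers": 0.0}]}}

```text
t: 10.97
position: [0.4118, -0.2756, 0.1028]
eef_rot: [180.0, -0.0, 43.5]
wrist_force: [1.9, -0.1, -6.8]
gripper_width: 0.0131
gripper_force: 30.0
```

```bash
python3 s.py
```

```text
10.9667 [ 0.41184 -0.2756   0.10281] [ 1.7997e+02 -1.0000e-02  4.3540e+01] [ 1.94 -0.12 -6.81] [-0.082 -0.291  0.017] 29.998628958128393 0.013137772966345213
```

Call:
{"name": "send_rows", "arguments": {"moves": [{"dx": 0.0002,"dy": 0.0002,"dz": 0,"roll": -1.7,"fingers": 0.0},{"dx": 0,"dy": 0,"dz": 0,"roll": 0,"fingers": 0.0}]}}

```text
t: 11.13
position: [0.4119, -0.2756, 0.1027]
eef_rot: [-180.0, 0.0, 45.3]
wrist_force: [1.0, -0.7, -6.7]
gripper_width: 0.013
gripper_force: 30.0
```

```bash
python3 s.py
```

```text
11.1333 [ 0.41189 -0.27561  0.10271] [-1.7999e+02  1.0000e-02  4.5250e+01] [ 1.   -0.67 -6.66] [-0.095 -0.015  0.013] 29.998685214668512 0.013033121658882178
```

Call:
{"name": "send_rows", "arguments": {"moves": [{"dx": 0,"dy": 0,"dz": 0,"roll": -1.7,"fingers": 0.0},{"dx": 0,"dy": 0,"dz": 0,"roll": 0,"fingers": 0.0}]}}

```text
t: 11.3
position: [0.4119, -0.2756, 0.1027]
eef_rot: [-180.0, 0.0, 46.9]
wrist_force: [1.4, -0.5, -6.7]
gripper_width: 0.0125
gripper_force: 30.0
```

```bash
python3 s.py
```

```text
11.3 [ 0.41192 -0.27563  0.10274] [-1.800e+02  1.000e-02  4.694e+01] [ 1.39 -0.48 -6.73] [-0.147 -0.064  0.048] 29.998682141304016 0.01254150540612994
```

Call:
{"name": "send_rows", "arguments": {"moves": [{"dx": 0,"dy": 0,"dz": 0,"roll": -1.7,"fingers": 0.0},{"dx": 0,"dy": 0,"dz": 0,"roll": 0,"fingers": 0.0}]}}

```text
t: 11.47
position: [0.412, -0.2757, 0.1027]
eef_rot: [180.0, 0.0, 48.6]
wrist_force: [0.5, -1.1, -7.5]
gripper_width: 0.0125
gripper_force: 30.0
```

```bash
python3 s.py
```

```text
11.4667 [ 0.41196 -0.27566  0.10275] [179.99   0.    48.63] [ 0.48 -1.05 -7.52] [-0.187  0.007  0.037] 29.998682993464172 0.012463835331589035
```

Call:
{"name": "send_rows", "arguments": {"moves": [{"dx": 0,"dy": 0.0001,"dz": 0,"roll": -1.7,"fingers": 0.0},{"dx": 0,"dy": 0,"dz": 0,"roll": 0,"fingers": 0.0}]}}

```text
t: 11.63
position: [0.412, -0.2757, 0.1027]
eef_rot: [-180.0, 0.0, 50.3]
wrist_force: [0.0, -0.6, -6.9]
gripper_width: 0.0125
gripper_force: 30.0
```

```bash
python3 s.py
```

```text
11.6333 [ 0.41197 -0.2757   0.10272] [-1.800e+02  1.000e-02  5.033e+01] [ 0.01 -0.58 -6.93] [-0.184  0.036  0.018] 29.99867401085794 0.01253391522724471
```

Call:
{"name": "send_rows", "arguments": {"moves": [{"dx": 0,"dy": 0.0,"dz": 0,"roll": -1.7,"fingers": 0.0},{"dx": 0,"dy": 0,"dz": 0,"roll": 0,"fingers": 0.0}]}}

```text
t: 11.8
position: [0.412, -0.2757, 0.1027]
eef_rot: [-180.0, 0.0, 52.0]
wrist_force: [0.6, -1.1, -6.7]
gripper_width: 0.0124
gripper_force: 30.0
```

```bash
python3 s.py
```

```text
11.8 [ 0.412   -0.2757   0.10272] [-180.      0.     52.03] [ 0.62 -1.11 -6.66] [-0.178  0.005  0.014] 29.998644716106355 0.012377598252904446
```

Call:
{"name": "send_rows", "arguments": {"moves": [{"dx": 0,"dy": 0.0001,"dz": 0,"roll": -1.7,"fingers": 0.0},{"dx": 0,"dy": 0,"dz": 0,"roll": 0,"fingers": 0.0}]}}

```text
t: 11.97
position: [0.412, -0.2757, 0.1027]
eef_rot: [-180.0, 0.0, 53.7]
wrist_force: [0.5, -1.9, -6.2]
gripper_width: 0.0126
gripper_force: 30.0
```

```bash
python3 s.py
```

```text
11.9667 [ 0.41204 -0.27574  0.10271] [-1.7999e+02  1.0000e-02  5.3730e+01] [ 0.53 -1.88 -6.21] [-0.173  0.03   0.01 ] 29.99873511493206 0.012569884846067119
```

Call:
{"name": "send_rows", "arguments": {"moves": [{"dx": -0.0001,"dy": 0.0001,"dz": 0,"roll": -1.7,"fingers": 0.0},{"dx": 0,"dy": 0,"dz": 0,"roll": 0,"fingers": 0.0}]}}

```text
t: 12.13
position: [0.4121, -0.2757, 0.1027]
eef_rot: [-180.0, -0.0, 55.4]
wrist_force: [0.7, 0.3, -7.9]
gripper_width: 0.0125
gripper_force: 30.0
```

```bash
python3 s.py
```

```text
12.1333 [ 0.41208 -0.27575  0.10267] [-1.7998e+02 -1.0000e-02  5.5420e+01] [ 0.71  0.25 -7.95] [-0.06   0.088  0.044] 29.998720614239573 0.012548633256836443
```

Call:
{"name": "send_rows", "arguments": {"moves": [{"dx": 0,"dy": 0,"dz": 0,"roll": -1.7,"fingers": 0.0},{"dx": 0,"dy": 0,"dz": 0,"roll": 0,"fingers": 0.0}]}}

```text
t: 12.3
position: [0.4121, -0.2758, 0.1027]
eef_rot: [-180.0, -0.0, 57.1]
wrist_force: [0.4, 0.8, -6.1]
gripper_width: 0.0128
gripper_force: 30.0
```

```bash
python3 s.py
```

```text
12.3 [ 0.41211 -0.27579  0.1027 ] [-179.99   -0.     57.13] [ 0.4   0.77 -6.11] [-0.086 -0.    -0.051] 29.998761573806405 0.012804813638300114
```

Call:
{"name": "send_rows", "arguments": {"moves": [{"dx": 0,"dy": 0,"dz": 0,"roll": -1.2,"fingers": 0.0},{"dx": 0,"dy": 0,"dz": 0,"roll": 0,"fingers": 0.0}]}}

```text
t: 12.47
position: [0.4121, -0.2758, 0.1027]
eef_rot: [-180.0, -0.0, 58.4]
wrist_force: [0.2, -0.1, -6.9]
gripper_width: 0.0124
gripper_force: 30.0
```

```bash
python3 s.py
```

```text
12.4667 [ 0.41211 -0.2758   0.10272] [-1.7999e+02 -1.0000e-02  5.8390e+01] [ 0.23 -0.06 -6.91] [-0.095  0.021 -0.033] 29.99865456484258 0.012401037540660678
```

Call:
{"name": "send_rows", "arguments": {"moves": [{"dx": 0,"dy": 0,"dz": 0,"roll": -1.2,"fingers": 0.0},{"dx": 0,"dy": 0,"dz": 0,"roll": 0,"fingers": 0.0}]}}

```text
t: 12.63
position: [0.4121, -0.2758, 0.1027]
eef_rot: [-180.0, -0.0, 59.6]
wrist_force: [0.7, 0.8, -6.7]
gripper_width: 0.0129
gripper_force: 30.0
```

```bash
python3 s.py
```

```text
12.6333 [ 0.41213 -0.27583  0.1027 ] [-1.800e+02 -1.000e-02  5.963e+01] [ 0.73  0.79 -6.73] [-0.131 -0.068 -0.147] 29.998601926490664 0.012947956459117017
```

Call:
{"name": "send_rows", "arguments": {"moves": [{"dx": 0,"dy": 0,"dz": 0,"roll": -0.6,"fingers": 0.0},{"dx": 0,"dy": 0,"dz": 0,"roll": 0,"fingers": 0.0}]}}

```text
t: 12.8
position: [0.4121, -0.2758, 0.1027]
eef_rot: [-180.0, -0.0, 60.2]
wrist_force: [2.3, 0.2, -7.3]
gripper_width: 0.0128
gripper_force: 30.0
```

```bash
python3 s.py
```

```text
12.8 [ 0.41214 -0.27579  0.1027 ] [-1.80e+02 -1.00e-02  6.02e+01] [ 2.3   0.2  -7.26] [-0.035 -0.041 -0.267] 29.998707133345306 0.012838133969378768
```

End wall felt: torque rises to -0.27 N m at 60.2°, with contact at about 59.0°, so the hole's middle is at about 56.1°. I'll turn back 4.1° and lower gently.

Call:
{"name": "send_rows", "arguments": {"moves": [{"dx": 0,"dy": 0,"dz": 0,"roll": 2.0,"fingers": 0.0},{"dx": 0,"dy": 0,"dz": 0,"roll": 2.1,"fingers": 0.0},{"dx": 0,"dy": 0,"dz": 0.001,"roll": 0,"fingers": 0.0},{"dx": 0,"dy": 0,"dz": 0.001,"roll": 0,"fingers": 0.0},{"dx": 0,"dy": 0,"dz": 0,"roll": 0,"fingers": 0.0}]}}

```text
t: 13.22
position: [0.4121, -0.2758, 0.1005]
eef_rot: [-180.0, -0.0, 56.1]
wrist_force: [1.2, 2.2, -7.1]
gripper_width: 0.0127
gripper_force: 30.0
```

```bash
python3 s.py
```

```text
13.2167 [ 0.41209 -0.2758   0.10055] [-179.99   -0.     56.14] [ 1.25  2.16 -7.07] [ 0.061  0.043 -0.112] 29.998821155168116 0.012683883420509898
```

Call:
{"name": "send_rows", "arguments": {"moves": [{"dx": 0,"dy": 0,"dz": 0.0008,"roll": 0,"fingers": 0.0},{"dx": 0,"dy": 0,"dz": 0,"roll": 0,"fingers": 0.0}]}}

```text
t: 13.38
position: [0.4121, -0.2758, 0.0998]
eef_rot: [-180.0, -0.0, 56.1]
wrist_force: [1.0, 1.2, -6.0]
gripper_width: 0.0127
gripper_force: 30.0
```

```bash
python3 s.py
```

```text
13.3833 [ 0.41208 -0.27578  0.09979] [-179.99   -0.     56.12] [ 1.04  1.23 -5.96] [ 0.124  0.127 -0.014] 29.998832484707236 0.012706481958135287
```

The pin is below the plate and the spring is still pulling, so it is in the hole. I'll lower the rest of the way.

Call:
{"name": "send_rows", "arguments": {"moves": [{"dx": 0,"dy": 0,"dz": 0.001,"roll": 0,"fingers": 0.0},{"dx": 0,"dy": 0,"dz": 0.001,"roll": 0,"fingers": 0.0},{"dx": 0,"dy": 0,"dz": 0.001,"roll": 0,"fingers": 0.0},{"dx": 0,"dy": 0,"dz": 0.001,"roll": 0,"fingers": 0.0},{"dx": 0,"dy": 0,"dz": 0,"roll": 0,"fingers": 0.0}]}}

```text
t: 13.8
position: [0.4121, -0.2758, 0.0958]
eef_rot: [-180.0, -0.0, 56.1]
wrist_force: [-0.1, 1.4, -5.4]
gripper_width: 0.0126
gripper_force: 30.0
```

```bash
python3 s.py
```

```text
13.8 [ 0.4121  -0.27579  0.09576] [-179.99   -0.     56.1 ] [-0.05  1.38 -5.39] [ 0.157  0.127 -0.043] 29.99913920648396 0.01264321541839462
```

Call:
{"name": "send_rows", "arguments": {"moves": [{"dx": 0,"dy": 0,"dz": 0.0008,"roll": 0,"fingers": 0.0},{"dx": 0,"dy": 0,"dz": 0,"roll": 0,"fingers": 0.0}]}}

```text
t: 13.97
position: [0.4121, -0.2758, 0.095]
eef_rot: [-180.0, -0.0, 56.1]
wrist_force: [1.0, 2.7, -6.3]
gripper_width: 0.0126
gripper_force: 30.0
```

```bash
python3 s.py
```

```text
13.9667 [ 0.41209 -0.2758   0.09502] [-179.99   -0.     56.09] [ 1.01  2.72 -6.3 ] [0.251 0.149 0.009] 29.998921626247466 0.01261779976683662
```

Call:
{"name": "send_rows", "arguments": {"moves": [{"dx": 0,"dy": 0,"dz": 0.0005,"roll": 0,"fingers": 0.0},{"dx": 0,"dy": 0,"dz": 0,"roll": 0,"fingers": 0.014},{"dx": 0,"dy": 0,"dz": 0,"roll": 0,"fingers": 0.018},{"dx": 0,"dy": 0,"dz": 0,"roll": 0,"fingers": 0.03},{"dx": 0,"dy": 0,"dz": 0,"roll": 0,"fingers": 0.04},{"dx": 0,"dy": 0,"dz": -0.01,"roll": 0,"fingers": 0.05},{"dx": 0,"dy": 0,"dz": -0.03,"roll": 0,"fingers": 0.05},{"dx": 0,"dy": 0,"dz": -0.04,"roll": 0,"fingers": 0.088},{"dx": 0,"dy": 0,"dz": -0.04,"roll": 0,"fingers": 0.088},{"dx": 0,"dy": 0,"dz": -0.04,"roll": 0,"fingers": 0.088},{"dx": 0,"dy": 0,"dz": 0,"roll": 0,"fingers": 0.088}]}}

```text
t: 14.88
position: [0.4137, -0.2774, 0.2629]
eef_rot: [179.2, 0.2, 56.1]
wrist_force: [0.7, -0.4, 0.3]
gripper_width: 0.0689
gripper_force: 0.0
```

```bash
python3 - <<'E'
from h import *
o=status.get_obs(); print(o['position'],o['eef_rot'][2],o['wrist_force'])
f=save('wrist','w4.png'); cv2.imwrite('pics/w4b.png',cv2.resize(f['color'][80:260,150:400][:,:,::-1],(750,540),interpolation=cv2.INTER_CUBIC))
np.save('pics/w4o.npy',o,allow_pickle=True)
t=load('top0.png'); a=at(t,255.4,145.6,.133);b=at(t,257,160.3,.133);print((a+b)/2,np.degrees(np.arctan2(*(a-b)[[1,0]])))
E
```

```text
[ 0.41373981 -0.27744491  0.26293659] 56.10402189323445 [ 0.72346992 -0.36971865  0.28377511]
[ 0.64365615 -0.00243258  0.133     ] 4.82689782917605
```

View pics/w4b.png

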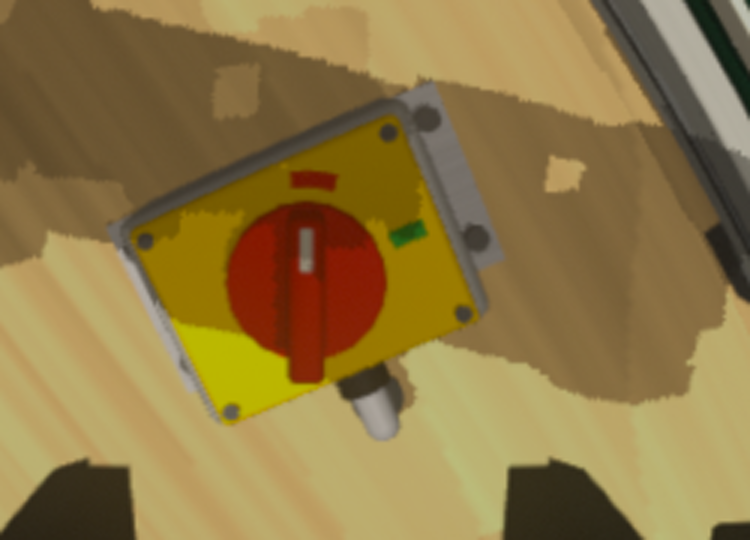

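The pointer at (306,250) now faces the red LOCK mark at (313,180), with the disc centre at (306,282). Next is a hover over the can.

Call:
{"name": "send_rows", "arguments": {"moves": [{"dx": 0,"dy": 0,"dz": 0,"roll": 6.6,"fingers": 0.088},{"dx": 0,"dy": 0,"dz": 0,"roll": 6.6,"fingers": 0.088},{"dx": 0,"dy": 0,"dz": 0,"roll": 6.6,"fingers": 0.088},{"dx": 0,"dy": 0,"dz": 0,"roll": 6.6,"fingers": 0.088},{"dx": 0,"dy": 0,"dz": 0,"roll": 6.6,"fingers": 0.088},{"dx": 0,"dy": 0,"dz": 0,"roll": 6.6,"fingers": 0.088},{"dx": 0,"dy": 0,"dz": 0,"roll": 6.6,"fingers": 0.088},{"dx": 0,"dy": 0,"dz": 0,"roll": 6.6,"fingers": 0.088},{"dx": 0.02,"dy": -0.022,"dz": 0,"roll": 0,"fingers": 0.088},{"dx": 0.02,"dy": -0.022,"dz": 0,"roll": 0,"fingers": 0.088},{"dx": 0.02,"dy": -0.022,"dz": 0,"roll": 0,"fingers": 0.088},{"dx": 0.02,"dy": -0.022,"dz": 0,"roll": 0,"fingers": 0.088},{"dx": 0.02,"dy": -0.022,"dz": 0,"roll": 0,"fingers": 0.088},{"dx": 0.02,"dy": -0.022,"dz": 0,"roll": 0,"fingers": 0.088}]}}

```text
t: 16.1
position: [0.5248, -0.1358, 0.254]
eef_rot: [-180.0, 0.1, 3.3]
wrist_force: [0.5, -0.8, -0.5]
gripper_width: 0.0883
gripper_force: 0.0
```

Call:
{"name": "send_rows", "arguments": {"moves": [{"dx": 0.02,"dy": -0.022,"dz": 0,"roll": 0,"fingers": 0.088},{"dx": 0.02,"dy": -0.022,"dz": 0,"roll": 0,"fingers": 0.088},{"dx": 0.02,"dy": -0.022,"dz": 0,"roll": 0,"fingers": 0.088},{"dx": 0.02,"dy": -0.022,"dz": 0,"roll": 0,"fingers": 0.088},{"dx": 0.02,"dy": -0.022,"dz": 0,"roll": 0,"fingers": 0.088},{"dx": 0.02,"dy": -0.022,"dz": 0.01,"roll": 0,"fingers": 0.088},{"dx": 0,"dy": 0,"dz": 0,"roll": 0,"fingers": 0.088},{"dx": 0,"dy": 0,"dz": 0,"roll": 0,"fingers": 0.088}]}}

```text
t: 16.77
position: [0.6364, 0.0024, 0.2429]
eef_rot: [-180.0, 0.2, 3.4]
wrist_force: [-1.6, 0.0, 0.7]
gripper_width: 0.088
gripper_force: 0.0
```

```bash
python3 - <<'E'
from h import *
f=load('w4.png');o=np.load('pics/w4o.npy',allow_pickle=True).item()
for z in(.091,.096):
    a,b=[at(f,150+u/3,80+280/3,z,o) for u in(228,386)]; print(z,np.linalg.norm(a-b))
o=status.get_obs(); print(o['position'],o['eef_rot'],o['wrist_force'])
f=save('wrist','w5.png'); cv2.imwrite('pics/w5b.png',cv2.resize(f['color'][:,:,::-1],(768,576),interpolation=cv2.INTER_CUBIC))
np.save('pics/w5o.npy',o,allow_pickle=True)
c=f['color'].astype(int); r,g,b=c[...,0],c[...,1],c[...,2]
for s,ce,ra in blobs(f,(r>60)&(g<r*.35)&(b<r*.35),60): print(s,ce,ra,at(f,*ce,.135,o))
E
```

```text
0.091 0.057953924161327115
0.096 0.05704282283350885
[0.636391   0.00243055 0.24292288] [-1.79973355e+02  1.66294660e-01  3.40045282e+00] [-1.57075412  0.04023654  0.72518241]
[235, 149, 56, 28, 1305] [262.7, 163.3] ((262.68524169921875, 163.09327697753906), (26.182695388793945, 55.6177864074707), 87.91743469238281) [ 0.6616265  -0.00264904  0.135     ]
[236, 196, 55, 27, 1106] [263.0, 210.3] ((263.166748046875, 209.3364715576172), (25.693538665771484, 54.12244415283203), 88.91908264160156) [ 0.61826567 -0.00579348  0.135     ]
```

View pics/w5b.png

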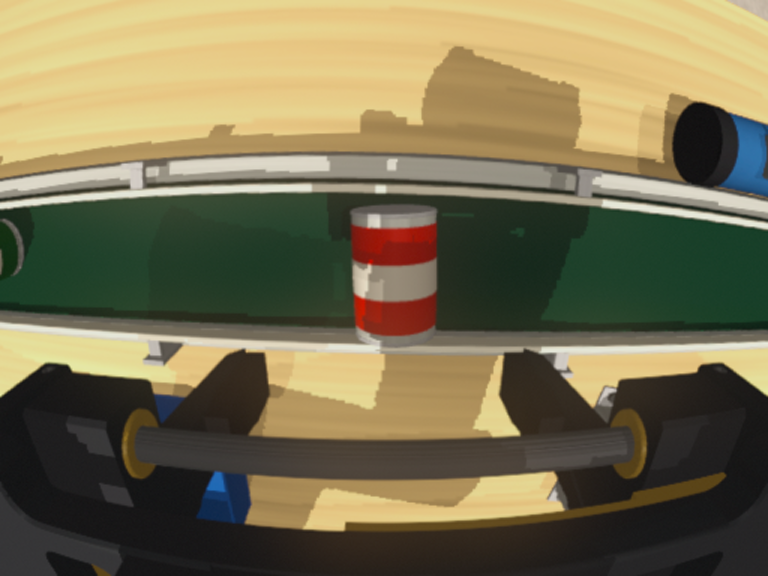

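The can sits between the guides at about (395,275), tilt as expected, centre about (0.640, -0.004) with its axis at 4°. Descending onto it.

Call:
{"name": "send_rows", "arguments": {"moves": [{"dx": 0.0032,"dy": 0.0068,"dz": 0,"roll": -0.7,"fingers": 0.088},{"dx": 0,"dy": 0,"dz": 0.025,"roll": 0,"fingers": 0.088},{"dx": 0,"dy": 0,"dz": 0.03,"roll": 0,"fingers": 0.088},{"dx": 0,"dy": 0,"dz": 0.03,"roll": 0,"fingers": 0.088},{"dx": 0,"dy": 0,"dz": 0.025,"roll": 0,"fingers": 0.088},{"dx": 0,"dy": 0,"dz": 0.02,"roll": 0,"fingers": 0.088},{"dx": 0,"dy": 0,"dz": 0.012,"roll": 0,"fingers": 0.088},{"dx": 0,"dy": 0,"dz": 0.005,"roll": 0,"fingers": 0.088},{"dx": 0,"dy": 0,"dz": 0,"roll": 0,"fingers": 0.08},{"dx": 0,"dy": 0,"dz": 0,"roll": 0,"fingers": 0.072}]}}

```text
t: 17.65
position: [0.6407, -0.0057, 0.0989]
eef_rot: [180.0, -0.1, 4.0]
wrist_force: [0.3, 0.4, -0.1]
gripper_width: 0.0767
gripper_force: 0.0
```

```bash
python3 s.py
```

```text
17.65 [ 0.64071 -0.00572  0.09894] [ 1.7997e+02 -1.0000e-01  3.9700e+00] [ 0.26  0.36 -0.14] [-0.025  0.151  0.01 ] 0.0 0.07670624458417102
```

Call:
{"name": "send_rows", "arguments": {"moves": [{"dx": 0,"dy": 0,"dz": 0.004,"roll": 0,"fingers": 0.068},{"dx": 0,"dy": 0,"dz": 0,"roll": 0,"fingers": 0.062},{"dx": 0,"dy": 0,"dz": 0,"roll": 0,"fingers": 0.058},{"dx": 0,"dy": 0,"dz": 0,"roll": 0,"fingers": 0.055},{"dx": 0,"dy": 0,"dz": 0,"roll": 0,"fingers": 0.053},{"dx": 0,"dy": 0,"dz": 0,"roll": 0,"fingers": 0.04},{"dx": 0,"dy": 0,"dz": 0,"roll": 0,"fingers": 0.04}]}}

```text
t: 18.23
position: [0.6403, -0.0052, 0.094]
eef_rot: [180.0, -0.0, 4.0]
wrist_force: [0.2, 0.2, 2.1]
gripper_width: 0.053
gripper_force: 29.9
```

```bash
python3 s.py
```

```text
18.2333 [ 0.64034 -0.00516  0.09398] [ 1.7999e+02 -3.0000e-02  4.0000e+00] [0.17 0.22 2.08] [-0.058  0.21   0.053] 29.93232898414135 0.05303882024330072
```

Call:
{"name": "send_rows", "arguments": {"moves": [{"dx": 0,"dy": 0,"dz": -0.005,"roll": 0,"fingers": 0.04},{"dx": 0,"dy": 0,"dz": -0.012,"roll": 0,"fingers": 0.04},{"dx": 0,"dy": 0,"dz": -0.02,"roll": 0,"fingers": 0.04},{"dx": 0,"dy": 0,"dz": -0.025,"roll": 0,"fingers": 0.04},{"dx": 0,"dy": 0,"dz": -0.025,"roll": 0,"fingers": 0.04},{"dx": 0,"dy": 0,"dz": -0.025,"roll": 0,"fingers": 0.04},{"dx": 0,"dy": 0,"dz": -0.014,"roll": 0,"fingers": 0.04},{"dx": 0,"dy": 0,"dz": 0,"roll": 0,"fingers": 0.04}]}}

```text
t: 18.9
position: [0.6411, -0.0052, 0.224]
eef_rot: [179.9, -0.4, 4.0]
wrist_force: [0.4, 0.1, -2.2]
gripper_width: 0.0525
gripper_force: 30.0
```

Call:
{"name": "send_rows", "arguments": {"moves": [{"dx": -0.0073,"dy": -0.0089,"dz": 0,"roll": 0,"fingers": 0.04},{"dx": -0.0146,"dy": -0.0178,"dz": 0,"roll": 0,"fingers": 0.04},{"dx": -0.0146,"dy": -0.0178,"dz": 0,"roll": 0,"fingers": 0.04},{"dx": -0.0146,"dy": -0.0178,"dz": 0,"roll": 0,"fingers": 0.04},{"dx": -0.0146,"dy": -0.0178,"dz": 0,"roll": 0,"fingers": 0.04},{"dx": -0.0146,"dy": -0.0178,"dz": 0,"roll": 0,"fingers": 0.04},{"dx": -0.0146,"dy": -0.0178,"dz": 0,"roll": 0,"fingers": 0.04},{"dx": -0.0146,"dy": -0.0178,"dz": 0,"roll": 0,"fingers": 0.04},{"dx": -0.0146,"dy": -0.0178,"dz": 0,"roll": 0,"fingers": 0.04},{"dx": -0.0146,"dy": -0.0178,"dz": 0,"roll": 0,"fingers": 0.04},{"dx": -0.0146,"dy": -0.0178,"dz": 0,"roll": 0,"fingers": 0.04},{"dx": -0.0146,"dy": -0.0178,"dz": 0,"roll": 0,"fingers": 0.04},{"dx": -0.0146,"dy": -0.0178,"dz": 0,"roll": 0,"fingers": 0.04},{"dx": -0.0146,"dy": -0.0178,"dz": 0,"roll": 0,"fingers": 0.04},{"dx": -0.0146,"dy": -0.0178,"dz": 0,"roll": 0,"fingers": 0.04},{"dx": -0.0146,"dy": -0.0178,"dz": 0,"roll": 0,"fingers": 0.04},{"dx": -0.0073,"dy": -0.0089,"dz": 0,"roll": 0,"fingers": 0.04},{"dx": 0,"dy": 0,"dz": 0,"roll": 0,"fingers": 0.04},{"dx": 0,"dy": 0,"dz": 0,"roll": 0,"fingers": 0.04}]}}

```text
t: 20.48
position: [0.3874, 0.2626, 0.2194]
eef_rot: [180.0, 0.0, 4.0]
wrist_force: [-0.5, -0.5, -2.3]
gripper_width: 0.0526
gripper_force: 30.0
```

```bash
python3 - <<'E'
from h import *
o=status.get_obs(); print(o['position'],o['eef_rot'],o['wrist_force'],plan(.387,.262,.0145,4))
f=save('top','t6.png'); g=save('wrist','w6.png')
cv2.imwrite('pics/t6b.png',np.hstack([cv2.resize(f['color'][100:300,60:400],(440,259)),cv2.resize(g['color'],(345,259))])[:,:,::-1])
E
```

```text
[0.38738058 0.26257015 0.21938882] [1.79976406e+02 1.10519565e-02 4.04046444e+00] [-0.54592011 -0.514271   -2.27022694] (array([-0.0004,  0.0005,  0.2049]), np.float64(0.04))
```

View pics/t6b.png

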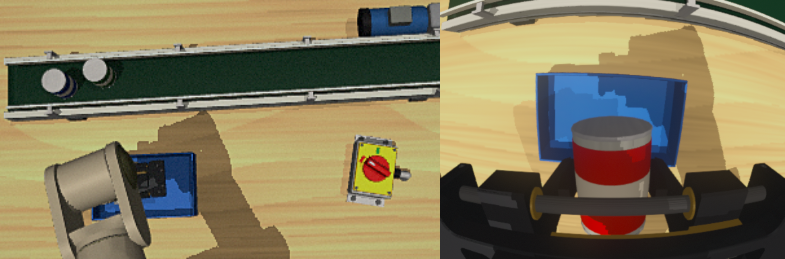

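The can is held at (612,175) in the right panel, over the bin, and the standing cans and isolator are undisturbed. Lowering it.

Call:
{"name": "send_rows", "arguments": {"moves": [{"dx": 0,"dy": 0,"dz": 0.015,"roll": 0,"fingers": 0.04},{"dx": 0,"dy": 0,"dz": 0.025,"roll": 0,"fingers": 0.04},{"dx": 0,"dy": 0,"dz": 0.025,"roll": 0,"fingers": 0.04},{"dx": 0,"dy": 0,"dz": 0.025,"roll": 0,"fingers": 0.04},{"dx": 0,"dy": 0,"dz": 0.025,"roll": 0,"fingers": 0.04},{"dx": 0,"dy": 0,"dz": 0.025,"roll": 0,"fingers": 0.04},{"dx": 0,"dy": 0,"dz": 0.02,"roll": 0,"fingers": 0.04},{"dx": 0,"dy": 0,"dz": 0.015,"roll": 0,"fingers": 0.04},{"dx": 0,"dy": 0,"dz": 0.012,"roll": 0,"fingers": 0.04},{"dx": 0,"dy": 0,"dz": 0.01,"roll": 0,"fingers": 0.04},{"dx": 0,"dy": 0,"dz": 0.004,"roll": 0,"fingers": 0.04},{"dx": 0,"dy": 0,"dz": 0,"roll": 0,"fingers": 0.04},{"dx": 0,"dy": 0,"dz": 0,"roll": 0,"fingers": 0.04}]}}

```text
t: 21.67
position: [0.3878, 0.2626, 0.019]
eef_rot: [-180.0, -0.0, 4.0]
wrist_force: [-0.7, 0.1, -1.8]
gripper_width: 0.053
gripper_force: 30.0
```

Call:
{"name": "send_rows", "arguments": {"moves": [{"dx": 0,"dy": 0,"dz": 0.002,"roll": 0,"fingers": 0.04},{"dx": 0,"dy": 0,"dz": 0,"roll": 0,"fingers": 0.04}]}}

```text
t: 21.83
position: [0.3876, 0.2628, 0.017]
eef_rot: [-180.0, -0.1, 4.0]
wrist_force: [0.5, 0.7, -2.4]
gripper_width: 0.0527
gripper_force: 30.0
```

Call:
{"name": "send_rows", "arguments": {"moves": [{"dx": 0,"dy": 0,"dz": 0.0015,"roll": 0,"fingers": 0.04},{"dx": 0,"dy": 0,"dz": 0.001,"roll": 0,"fingers": 0.04},{"dx": 0,"dy": 0,"dz": 0,"roll": 0,"fingers": 0.04}]}}

```text
t: 22.08
position: [0.3873, 0.2627, 0.0141]
eef_rot: [180.0, 0.0, 4.0]
wrist_force: [-0.9, -0.2, -2.9]
gripper_width: 0.0529
gripper_force: 30.0
```

Call:
{"name": "send_rows", "arguments": {"moves": [{"dx": 0,"dy": 0,"dz": 0.0005,"roll": 0,"fingers": 0.04},{"dx": 0,"dy": 0,"dz": 0,"roll": 0,"fingers": 0.04}]}}

```text
t: 22.25
position: [0.3873, 0.2627, 0.0136]
eef_rot: [180.0, 0.0, 4.0]
wrist_force: [-0.3, 0.1, -2.1]
gripper_width: 0.0529
gripper_force: 30.0
```

Call:
{"name": "send_rows", "arguments": {"moves": [{"dx": 0,"dy": 0,"dz": 0.0008,"roll": 0,"fingers": 0.04},{"dx": 0,"dy": 0,"dz": 0,"roll": 0,"fingers": 0.04}]}}

```text
t: 22.42
position: [0.3874, 0.2628, 0.013]
eef_rot: [-180.0, -0.0, 4.0]
wrist_force: [-1.2, -0.0, -1.0]
gripper_width: 0.053
gripper_force: 30.0
```

Contact is just beginning. I'll release slowly and lift away.

Call:
{"name": "send_rows", "arguments": {"moves": [{"dx": 0,"dy": 0,"dz": 0.0004,"roll": 0,"fingers": 0.04},{"dx": 0,"dy": 0,"dz": 0,"roll": 0,"fingers": 0.053},{"dx": 0,"dy": 0,"dz": 0,"roll": 0,"fingers": 0.055},{"dx": 0,"dy": 0,"dz": 0,"roll": 0,"fingers": 0.058},{"dx": 0,"dy": 0,"dz": 0,"roll": 0,"fingers": 0.064},{"dx": 0,"dy": 0,"dz": 0,"roll": 0,"fingers": 0.072},{"dx": 0,"dy": 0,"dz": 0,"roll": 0,"fingers": 0.08},{"dx": 0,"dy": 0,"dz": -0.01,"roll": 0,"fingers": 0.085},{"dx": 0,"dy": 0,"dz": -0.03,"roll": 0,"fingers": 0.085},{"dx": 0,"dy": 0,"dz": -0.04,"roll": 0,"fingers": 0.085},{"dx": 0,"dy": 0,"dz": -0.04,"roll": 0,"fingers": 0.085},{"dx": 0,"dy": 0,"dz": -0.04,"roll": 0,"fingers": 0.085},{"dx": 0,"dy": 0,"dz": -0.04,"roll": 0,"fingers": 0.085},{"dx": 0,"dy": 0,"dz": 0,"roll": 0,"fingers": 0.085},{"dx": 0,"dy": 0,"dz": 0,"roll": 0,"fingers": 0.085},{"dx": 0,"dy": 0,"dz": 0,"roll": 0,"fingers": 0.085}]}}

```text
t: 23.75
position: [0.3868, 0.2626, 0.2121]
eef_rot: [180.0, 0.0, 4.0]
wrist_force: [-0.5, -0.1, -0.3]
gripper_width: 0.0852
gripper_force: 0.0
```

```bash
python3 s.py; python3 - <<'E'
from h import *
f=save('scene','s7.png'); g=save('wrist','w7.png'); t=save('top','t7.png')
A=lambda i,w:cv2.resize(i,(w,260),interpolation=cv2.INTER_CUBIC)
cv2.imwrite('pics/f.png',np.hstack([A(f['color'][100:300,190:260],91),A(g['color'],346),A(t['color'][205:255,325:376],260)])[:,:,::-1])
E
```

```text
23.75 [0.38685 0.26257 0.21209] [1.7999e+02 4.0000e-02 3.9900e+00] [-0.49 -0.08 -0.28] [-0.022  0.211  0.029] 0.0 0.0852321370111777
```

View pics/f.png

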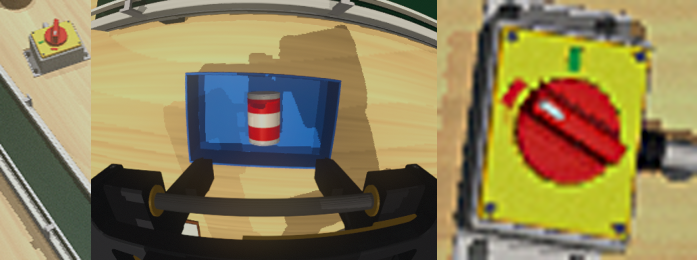

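The can lies in the bin at (264,118) and the handle points at LOCK. Handing in.

```bash
python3 -c "
from plant import ctrl; print(ctrl.sign_off())"
```

```text
the job is handed in; nothing more can be done
None
```

Job handed in at about 24 s: the isolator handle is turned to LOCK and lowered home, with full seating judged from the spring pull rather than measured; the fallen can lies in the blue bin; the standing cans and tape roll were never touched.

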